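# Latch back the spring bar and load the sloping carton feeder

### The job

Load the sloping carton feeder: swing its spring-loaded hold-down bar up past the catch and, holding it against the spring, push it sideways along its shaft until it is behind the catch, then ease it back on to the catch and let go so that it stays open; never let it snap back. Then lay the two cardboard cartons on the sloping bed, the larger underneath and the smaller flat on top of it, both lengthways up the slope, in the middle of the bed's width and with their lower ends right up against the backstop. Leave the bar latched and everything else on the table where it is.

Things in the scene. Friction and masses are not known exactly. Their poses are not given: they have to be found in the camera images.
- feeder: Carton feeder fixed to the table: aluminium base plate (x -45 to 135, y -100 to 100 mm, 10 mm thick) with a sloping bed along its x = 0 line and, beyond it, a steel shaft along feeder y at x = 100, z = 85 mm that carries the hold-down bar. Grey shaft blocks 100 mm high stand at y = -30 and 76 mm. Origin on the table top, z up.
- bed: Sloping bed plate, 75 mm wide, 170 mm long, rising 15 degrees towards feeder +y. Origin on its upper surface, mid-width, at the backstop's foot. x: across (= feeder x); y: up the slope; z: square to the surface. The backstop, square to the bed at its low end, is 75 mm high and wide, its face at bed y = 0. No side walls. Cartons do not slide down by themselves.
- bar_hinge (a point): Point on the shaft's axis at feeder (100, 0, 85) mm; does not move. The bar turns about the line through it along feeder y.
- catch_tab (a point): Centre of the catch's tab. The catch is a dark steel upright beside the bar's path (feeder y 18 to 50 mm, x 74 to 86, up to z 160 mm) with a tab 26 mm high near its top pointing to feeder +x. The wound bar, shifted to +y, stands behind (+x of) the tab and leans on it.
- bar_grip (a point): Point on the handle's axis, where to take it. The bar is a steel L: a flat arm 14 mm wide, 165 mm from shaft to handle; the round handle, 14 mm thick, points to feeder +y, free from 7 to 75 mm off the arm's middle (this point: 45 mm). At rest the arm lies over the bed towards feeder -x, 10 degrees above level, this point at feeder (-62, 45 + sleeve, 114) mm. The handle may turn in the grip.
- bar (a joint): Angle of the hold-down bar (rad): 0 at rest over the bed, growing as it swings up and over to feeder +x; stop at 1.85. A spring drives it back (0.36 N m at 0 plus 0.45 per rad; 2 to 7 N at the handle). Swing it to 1.6 or more before pushing it sideways behind the catch. Latched it reads about 1.51; its handle then stands 257 mm high at feeder x = 117, y up to 111 mm: mind it when carrying.
- sleeve (a joint): Shift of the bar along its shaft (m), 0 to 0.036, growing towards feeder +y; 0 to 0.006 at the start. It stays where it is left (1.5 N friction). Below the catch's tab the catch's side stops the bar at about 0.011; swung past it, 0.03 or more puts the arm well behind the catch.
- carton_large: The larger closed plain cardboard carton, 130 x 60 x 45 mm (x, y, z), about 0.3 kg, lying flat on the table at the left. Origin: centre of its underside; z up.
- carton_small: The smaller closed plain cardboard carton, 95 x 50 x 40 mm (x, y, z), about 0.2 kg, lying flat on the table at the left. Origin: centre of its underside; z up.
- air_cylinder: Bystander: pneumatic cylinder, aluminium with black ends, 190 x 40 x 40 mm, lying on the table; leave it alone. Origin: centre of its underside.
- valve_block: Bystander: grey valve block with a black coil, 85 x 50 x 67 mm; leave it alone. Origin: centre of its underside.
- multimeter: Bystander: yellow multimeter, 150 x 76 x 42 mm, lying flat; leave it alone. Origin: centre of its underside.
- mug: Bystander: white mug, 80 mm across, 90 mm high; leave it alone. Origin: centre of its underside.
- bracket: Bystander: orange plastic angle bracket, 80 x 30 x 48 mm; leave it alone. Origin: centre of its underside.
- screwdriver: Bystander: screwdriver with a red handle lying on the table; leave it alone.
There are look-alikes about, which are no part of the job. What is shaped like the carton_large but pink is not meant. What is shaped like the carton_small but purple is not meant.

How it is judged:
By the outcome, as a careful person would: the job done as asked, in the order asked, and still so for the second after the job is handed in, with the robot touching nothing.
It also fails if it takes over 72 s, if anything falls off the work surface, if the arm or the gripper's body presses on something with over 40 N, if the wrist force passes 120 N, or if a joint passes its speed limit or range.

### The arm

A 7-joint arm with a two-finger parallel gripper is mounted at the origin on the work surface. World frame = base frame: x ahead of the robot, y to its left, z up, the work surface at z = 0. Lengths are in m, angles in rad, forces in N, time in s.
With the tool pointing down it reaches from about 0.4 to 0.85 m from the base axis. Payload 4.5 kg.
Tool frame: the origin (TCP) lies on the centre line of the jaws, within the pads' length; the fingertips stand 8 mm ahead of it and the grasp point (between the pads) lies 11 mm behind it; z points along the fingers, x is the direction in which the jaws open and shut, and the axes are right-handed (so a half turn about z gives the same grasp; the last joint's range is limited). The gripper opens to 88 mm and grips with 3 to 60 N. Pads are 18 mm wide; open, the fingers measure 123 mm over their backs; the gripper's body (75 mm by 187 mm) begins 45 mm behind the grasp point.
Start: joints at [-1.199, 0.689, -0.195, 1.565, 0.157, 0.902, -0.215], TCP at [0.207, 0.59, 0.247] pointing down, gripper open.
Joint ranges: [-3.01, 3.01], [-0.46, 2.08], [-1.47, 1.51], [0.13, 2.56], [-1, 4.14], [0.04, 2.09], [-2.66, 2.66]. Speed limits (rad/s): [2.57, 2.57, 3.14, 3.14, 3.14, 3.14, 3.14].

### API

Orientations are given as a unit quaternion [x, y, z, w].
In Python, from plant import r gives the robot as it stands.
- The arm moves only by the shell command python3 -m pendant 'ROWS' [FORCE]. ROWS is JSON, a list of rows, each a list of 3 entries, a list of its own where there are three numbers: the turn, a rotation vector about the tool's x, y, z in rad, then the shift along the tool's x, y, z in m, then the opening, from 0 (shut) to 1 (fully open). In form: [[[wx, wy, wz], [tx, ty, tz], claw], ...]. A call has 1 to 10 rows; each row is the pose to reach, as a shift and turn from the pose commanded when the call began, along the tool's axes at that moment; what a row does not reach only later rows make up. A row lasts 1/10 s, in which the tool goes at most 50 mm and 8.59 degrees, less where a joint would pass 70% of its speed; a pose out of reach is approached as far as the arm can. A call with a gripper value outside its range is refused whole. The fingers move at their own pace and stop on an object; FORCE is the grip in N (left out, the last holds). Time passes only in rows, so rows that repeat a pose let the fingers close. It gives the time, the measured TCP pose, the force and the opening at its end, in the units of the state.
- r.get_state(): the state, without advancing time (a new reading comes with each control period).
- r.snapshot(name): name is "side" or "top" or "wrist"; returns a dict with "image" (400x640x3 uint8, red, green, blue), "mtx" (3x3 intrinsics, pixels), "dist" ([k1, k2, p1, p2, k3] as OpenCV has them; the pictures are not rectified), "R" (3x3) and "t" (3): a world point X has camera coordinates R X + t; the wrist camera has in their place "T_tool_cam" (4x4, takes a point from camera to tool coordinates, whose origin is the TCP and whose axes are the tool frame's). Camera axes: x right, y down, z forward; pixel columns grow to the right and rows downward; lengths in m; the calibration is good to about 2 mm. A picture is of the moment at which its call begins: read the wrist's pose just before it. There is no depth.
- r.finish_job(): hands the job in, once; it reports no verdict.
The state is a dict: "clock": time; "q": joint angles; "qd": joint speeds; "joint_torque": joint torques, N m; "tool_pos": TCP position; "eef_rot": TCP orientation; "contact_force": force on the tool from outside, world axes, zero at the start; "moment": the same for the moment, N m; "opening": opening from 0.0 (shut) to 1.0 (fully open).
Only numpy, scipy, OpenCV 4.12 (cv2) and the standard library are available. Lean on these libraries where they do the work, as an engineer would, in place of code of your own. Each camera call takes 0.05 s, during which the arm holds its last target. There are 200 camera calls.

## Working session

There is one attempt and no reset: what is moved stays moved. The work goes in short steps, Python scripts to look and compute and a shell command to move; the robot and the scene stay as the last step left them, time stands still between calls to the robot, and variables do not carry over. Pictures are saved under pics/ and viewed, about 8 in all and at most 12, crops included, and the job is handed in when it is done.

```bash
mkdir -p pics; ls; python3 - <<'E'
from plant import r
import cv2,json
s=r.get_state(); print({k:s[k] for k in('clock','tool_pos','eef_rot','opening','contact_force')})
for n in('top','side'):
    d=r.snapshot(n); cv2.imwrite(f'pics/{n}0.png',d['image'][:,:,::-1]); print(n,d['mtx'],d['dist'],d['R'],d['t'])
d=r.snapshot('wrist');print(d['T_tool_cam'],d['mtx'],d['dist'])
E
```

```text
pics
{'clock': 0.0, 'tool_pos': array([0.20695945, 0.58908418, 0.24591109]), 'eef_rot': array([ 8.15878293e-01,  5.78222934e-01, -7.17194857e-04,  5.79114448e-04]), 'opening': 0.9996547457930627, 'contact_force': array([-0.48388055, -0.62909545, -0.26320682])}
top [[421.80300234   0.         321.61700948]
 [  0.         421.80300234 206.18122788]
 [  0.           0.           1.        ]] [-0.02398523  0.          0.          0.          0.        ] [[-0.02729585 -0.9996157  -0.00483607]
 [-0.99848657  0.02749545 -0.0476296 ]
 [ 0.04774426  0.00352866 -0.99885336]] [0.04342877 0.46543717 1.3831882 ]
side [[509.31517003   0.         324.74551373]
 [  0.         509.31517003 199.53070304]
 [  0.           0.           1.        ]] [-0.12055009  0.          0.          0.          0.        ] [[ 0.79734552 -0.60317351  0.02053903]
 [-0.42646767 -0.58718247 -0.6879986 ]
 [ 0.42704269  0.53981337 -0.72542131]] [-0.37158036  0.30457356  1.50099438]
[[ 9.99999213e-01  1.22782379e-03 -2.59016517e-04  1.79332106e-04]
 [-1.10495344e-03  9.59415750e-01  2.81993257e-01 -7.21868379e-02]
 [ 5.94742556e-04 -2.81992749e-01  9.59416352e-01 -1.38992601e-01]
 [ 0.00000000e+00  0.00000000e+00  0.00000000e+00  1.00000000e+00]] [[344.56370347   0.         317.73460933]
 [  0.         344.56370347 199.25823202]
 [  0.           0.           1.        ]] [0.02223163 0.         0.         0.         0.        ]
```

View pics/top0.png

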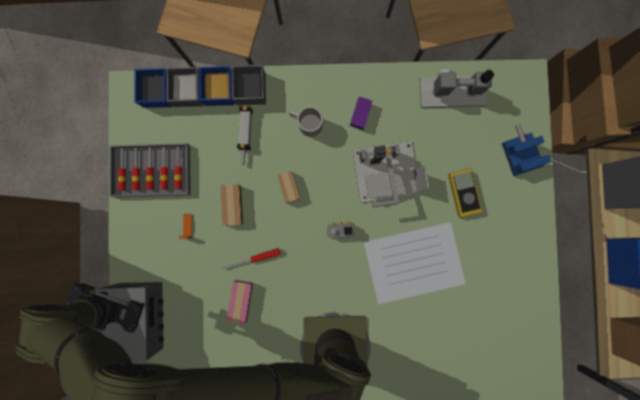

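View pics/side0.png

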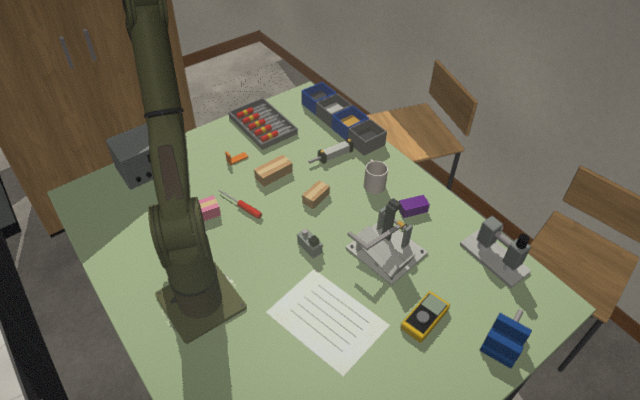

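Tan cartons: large at top-view (231,205) and small at (289,187). The pink (240,300) and purple (361,112) boxes are look-alikes by colour. I'll enlarge the feeder and the cartons to confirm.

```bash
python3 - <<'E'
import cv2,numpy as np
t=cv2.imread('pics/top0.png');s=cv2.imread('pics/side0.png')
a=cv2.resize(t[130:220,335:445],None,fx=5,fy=5,interpolation=cv2.INTER_CUBIC) #550x450
b=cv2.resize(t[160:235,210:310],(250,188),interpolation=cv2.INTER_CUBIC)
c=cv2.resize(s[190:285,340:435],None,fx=5,fy=5,interpolation=cv2.INTER_CUBIC)
o=np.zeros((450,800,3),np.uint8);o[:450,:550]=a;o[:188,550:]=b
cv2.imwrite('pics/c1.png',o);cv2.imwrite('pics/c2.png',c)
E
```

```text
(no output)
```

View pics/c1.png

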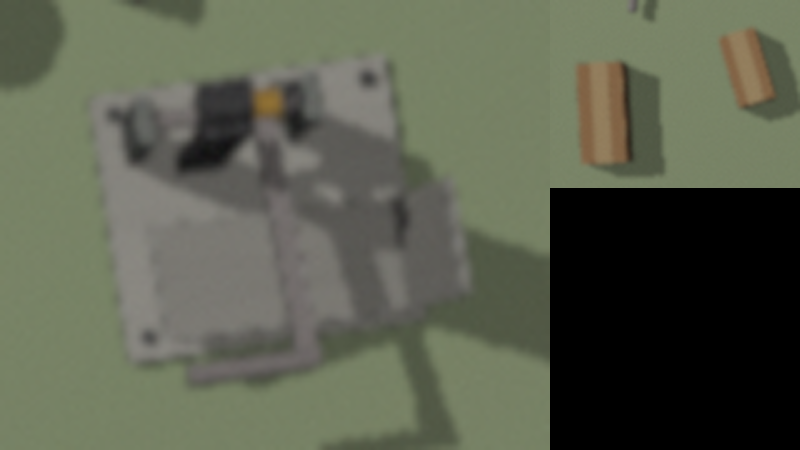

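View pics/c2.png

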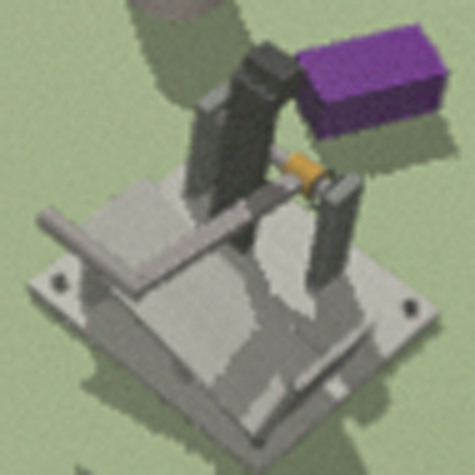

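```bash
cat > h.py <<'E'
import numpy as np,cv2
from scipy.spatial.transform import Rotation as Ro
from plant import r
def cam(n):
    s=r.get_state(); d=r.snapshot(n); d['dist']=np.array(d['dist']); d['mtx']=np.array(d['mtx'])
    if n=='wrist':
        T=np.eye(4);T[:3,:3]=Ro.from_quat(s['eef_rot']).as_matrix();T[:3,3]=s['tool_pos']
        M=np.linalg.inv(T@np.array(d['T_tool_cam'])); d['R'],d['t']=M[:3,:3],M[:3,3]
    d['R']=np.array(d['R']);d['t']=np.array(d['t']);return d
def ray(d,uv):
    p=cv2.undistortPoints(np.array(uv,float).reshape(-1,1,2),d['mtx'],d['dist'])[:,0]
    v=np.c_[p,np.ones(len(p))]@d['R']; return -d['R'].T@d['t'],v
def onz(d,uv,z):
    c,v=ray(d,uv); return c+v*((np.asarray(z)-c[2])/v[:,2])[:,None]
def proj(d,X):
    return cv2.projectPoints(np.array(X,float).reshape(-1,3),cv2.Rodrigues(d['R'])[0],d['t'],d['mtx'],d['dist'])[0][:,0]
# tool orientation: z down tilt, x axis yaw deg
def rows(p,R):   # rotvec and shift in tool axes from current measured pose to world pose p,R
    s=r.get_state();R0=Ro.from_quat(s['eef_rot'])
    print('clock',round(s['clock'],2),'turn',(R0.inv()*R).as_rotvec().round(3),'shift',R0.inv().apply(np.array(p)-s['tool_pos']).round(4))
def down(yaw): # tool x at yaw (deg), z down
    c,s_=np.cos(np.radians(yaw)),np.sin(np.radians(yaw)); return Ro.from_matrix(np.array([[c,s_,0],[s_,-c,0],[0,0,-1]]))
E
python3 - <<'E'
from h import *
d=cam('top'); f=lambda u,v:((u+.5)/5-.5+335,(v+.5)/5-.5+130)
P=onz(d,[f(95,97),f(388,58),f(130,362)],0.01);print(P.round(3)); 
ey=P[0]-P[1];ex=P[0]-P[2];print(np.linalg.norm(ex),np.linalg.norm(ey),np.degrees(np.arctan2(ex[1],ex[0])),np.degrees(np.arctan2(ey[1],ey[0]))-90)
im=d['image'];hsv=cv2.cvtColor(im,cv2.COLOR_RGB2HSV)
m=cv2.inRange(hsv,(5,90,60),(22,255,255));n,l,st,ce=cv2.connectedComponentsWithStats(m)
for i in range(1,n):
    if st[i,4]>80 and 200<ce[i][0]<320 and 150<ce[i][1]<240:
        rc=cv2.minAreaRect(np.argwhere(l==i)[:,::-1].astype(np.float32));b=cv2.boxPoints(rc)
        for h in(.045,.04):
            Q=onz(d,b,h);print(st[i],h,Q.mean(0).round(4),[round(float(np.linalg.norm(Q[k]-Q[k-1])),3) for k in(1,2)],[round(float(np.degrees(np.arctan2(*(Q[k]-Q[k-1])[[1,0]]))),1) for k in(1,2)])
E
```

```text
[[ 0.654 -0.081  0.01 ]
 [ 0.675 -0.277  0.01 ]
 [ 0.477 -0.099  0.01 ]]
0.17825362178040766 0.19734243600999166 5.6806162583716215 6.080244646550014
[278 172  22  31 427] 0.045 [0.531  0.1357 0.045 ] [0.049, 0.092] [-74.8, -164.8]
[278 172  22  31 427] 0.04 [0.5315 0.1361 0.04  ] [0.049, 0.093] [-74.8, -164.8]
[221 185  21  40 743] 0.045 [0.4777 0.3232 0.045 ] [0.063, 0.127] [-88.4, -177.9]
[221 185  21  40 743] 0.04 [0.478  0.3243 0.04  ] [0.063, 0.128] [-88.4, -177.9]
```

```bash
python3 - <<'E'
from h import *
rows((.46,.25,.30),down(38)); rows((.47,-.15,.30),down(5.9))
E
```

```text
clock 0.2 turn [0.    0.001 0.57 ] shift [-0.2364  0.3511 -0.0535]
clock 0.2 turn [1.00e-03 1.00e-03 1.13e+00] shift [-0.6105  0.4931 -0.0531]
```

```bash
python3 -m pendant '[[[0,0,0.15],[-0.03,0.04,-0.01],1],[[0,0,0.3],[-0.06,0.085,-0.02],1],[[0,0,0.4],[-0.09,0.13,-0.03],1],[[0,0,0.5],[-0.12,0.17,-0.04],1],[[0,0,0.57],[-0.15,0.215,-0.0535],1],[[0,0,0.57],[-0.18,0.26,-0.0535],1],[[0,0,0.57],[-0.21,0.3,-0.0535],1],[[0,0,0.57],[-0.236,0.351,-0.0535],1],[[0,0,0.65],[-0.27,0.363,-0.0535],1],[[0,0,0.7],[-0.31,0.377,-0.0535],1]]' 25; python3 - <<'E'
from h import *
rows((.47,-.15,.30),down(5.9))
E
```

```text
clock: 1.2
tool_pos: [0.462, 0.1728, 0.3002]
eef_rot: [0.965, 0.262, 0.001, -0.0]
contact_force: [0.2, -1.0, -0.5]
opening: 0.997
clock 1.2 turn [ 0.    -0.002  0.426] shift [-0.1561  0.2827  0.    ]
```

```bash
python3 -m pendant '[[[0,0,0.1],[-0.02,0.04,0],1],[[0,0,0.2],[-0.045,0.08,0],1],[[0,0,0.3],[-0.07,0.12,0],1],[[0,0,0.4],[-0.09,0.165,0],1],[[0,0,0.426],[-0.115,0.205,0],1],[[0,0,0.426],[-0.135,0.245,0],0.5],[[0,0,0.426],[-0.148,0.27,0],0.5],[[0,0,0.426],[-0.156,0.283,0],0.5],[[0,0,0.426],[-0.156,0.283,0],0.5]]' 25; python3 - <<'E'
from h import *
d=cam('wrist'); cv2.imwrite('pics/w1.png',d['image'][:,:,::-1])
o=np.array([.531,-.193,0]);F=Ro.from_euler('z',5.9,degrees=True)
for n,p in dict(grip=(-62,45,114),corner=(-45,100,10),c2=(135,100,10),hinge=(100,0,85)).items(): print(n,proj(d,o+F.apply(np.array(p)/1e3)).round(0))
E
```

```text
clock: 2.1
tool_pos: [0.4689, -0.151, 0.3001]
eef_rot: [0.999, 0.051, -0.0, 0.001]
contact_force: [-0.4, 0.6, -0.5]
opening: 0.663
grip [[313. 179.]]
corner [[328. 115.]]
c2 [[477. 115.]]
hinge [[463. 214.]]
```

View pics/w1.png

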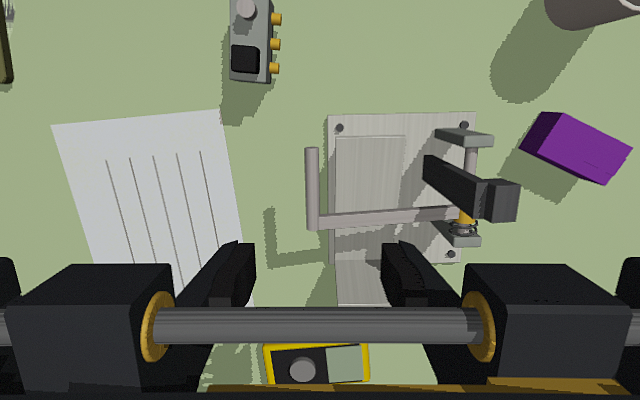

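Handle spans (312,150)–(313,226), with the arm joining at row ~220. The catch is right at (470,190), and the plate corners match the prediction within 3 px.

```bash
python3 - <<'E'
from h import *
d=cam('wrist')
im=cv2.cvtColor(d['image'],cv2.COLOR_RGB2GRAY)
for v in(160,175,190): 
    row=cv2.GaussianBlur(d['image'],(3,3),0)[v,295:330].astype(int); print(v,(row[:,1]-row[:,0]).tolist())
P=onz(d,[(311.5,160),(312,180),(313,226),(312,148)],.114);print(P.round(4))
o=np.array([.531,-.193,0]);F=Ro.from_euler('z',5.9,degrees=True);print(F.inv().apply(P-o).round(4))
p=o+F.apply([-.062,.047,.103]);print(p.round(4));rows(p,down(5.9))
cv2.imwrite('pics/w1c.png',cv2.resize(d['image'][105:315,300:500,::-1],None,fx=2.8,fy=2.8,interpolation=cv2.INTER_CUBIC))
E
```

```text
160 [14, 14, 14, 14, 14, 15, 15, 15, 12, 4, -3, -6, -5, -5, -6, -5, -6, -6, -6, -6, -5, -6, -3, 4, 13, 15, 14, 14, 14, 14, 13, 10, 4, -1, 0]
175 [14, 14, 14, 14, 14, 15, 15, 15, 14, 8, -1, -5, -5, -6, -5, -6, -6, -6, -6, -6, -6, -6, -6, 1, 10, 13, 13, 12, 13, 13, 13, 11, 4, -1, -1]
190 [14, 15, 15, 15, 15, 15, 14, 14, 15, 10, 2, -4, -5, -6, -5, -5, -6, -6, -6, -6, -6, -6, -5, -1, 8, 12, 13, 13, 13, 12, 13, 11, 6, 1, -1]
[[ 0.462  -0.1336  0.114 ]
 [ 0.4644 -0.153   0.114 ]
 [ 0.4702 -0.2001  0.114 ]
 [ 0.4613 -0.1222  0.114 ]]
[[-0.0626  0.0662  0.114 ]
 [-0.0621  0.0467  0.114 ]
 [-0.0612 -0.0008  0.114 ]
 [-0.0621  0.0775  0.114 ]]
[ 0.4645 -0.1526  0.103 ]
clock 2.2 turn [-0.001  0.     0.004] shift [-0.0052  0.0047  0.197 ]
```

View pics/w1c.png

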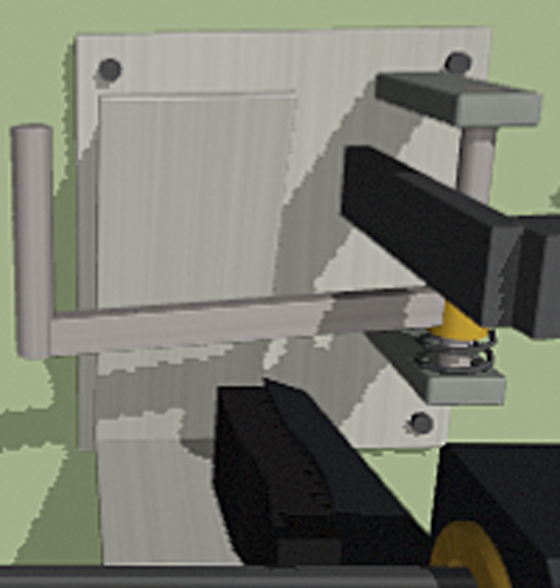

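```bash
python3 -m pendant '[[[0,0,0.004],[-0.005,0.005,0.045],0.5],[[0,0,0.004],[-0.005,0.005,0.09],0.5],[[0,0,0.004],[-0.005,0.005,0.13],0.5],[[0,0,0.004],[-0.005,0.005,0.165],0.5],[[0,0,0.004],[-0.005,0.005,0.185],0.5],[[0,0,0.004],[-0.005,0.005,0.197],0.5],[[0,0,0.004],[-0.005,0.005,0.197],0.1],[[0,0,0.004],[-0.005,0.005,0.197],0.1],[[0,0,0.004],[-0.005,0.005,0.197],0.1],[[0,0,0.004],[-0.005,0.005,0.197],0.1]]' 25
python3 - <<'E'
from h import *
from scipy.optimize import least_squares
import numpy as np
s=r.get_state();print(s['opening'],s['contact_force'],s['tool_pos'],s['clock'])
# arc plan in feeder frame from rest angle: tool shift in tool axes (x=feeder x, y=-feeder y, z=-up)
a0=np.arctan2(29,162);R=np.hypot(29,162)
for th in (0,.2,.4,.6,.8,1.0,1.2,1.4,1.51,1.6,1.66,1.7):
    print(th,round((162-R*np.cos(a0+th))/1e3,4),0,round(-(R*np.sin(a0+th)-29)/1e3,4))
# bed foot from the earlier wrist pose
T=np.eye(4);T[:3,:3]=down(5.9+.2).as_matrix();T[:3,3]=[.4689,-.151,.3001]
d=cam('wrist');M=np.linalg.inv(T@np.array(d['T_tool_cam']));d['R'],d['t']=M[:3,:3],M[:3,3]
o=np.array([.531,-.193,0]);F=Ro.from_euler('z',5.9,degrees=True)
c,k=np.cos(np.radians(15)),np.sin(np.radians(15))
f=lambda q:proj(d,[o+F.apply([-.0375,q[0]+.17*c,q[1]+.17*k]),o+F.apply([-.0375,q[0],q[1]])]).ravel()-np.array([335.6,139.3,334.5,261.5])
z=least_squares(f,[-.08,.02]);print(z.x,z.fun)
E
```

```text
clock: 3.2
tool_pos: [0.4638, -0.1536, 0.104]
eef_rot: [0.999, 0.051, -0.001, -0.0]
contact_force: [-6.5, 1.0, 0.6]
opening: 0.158
0.15836172161394532 [-6.52914716  1.01944173  0.58681055] [ 0.46380552 -0.15359417  0.10402113] 3.2
0 0.0 0 -0.0
0.2 0.009 0 -0.0316
0.4 0.0241 0 -0.0608
0.6 0.0447 0 -0.0864
0.8 0.0699 0 -0.1074
1.0 0.0989 0 -0.123
1.2 0.1303 0 -0.1325
1.4 0.163 0 -0.1356
1.51 0.1811 0 -0.1345
1.6 0.1957 0 -0.1321
1.66 0.2053 0 -0.1298
1.7 0.2116 0 -0.1279
[-0.08521642  0.02862045] [ 0.69273937 -0.13017653 -2.42152309  0.15621232]
```

```bash
python3 -m pendant '[[[0,0,0],[0.003,0,-0.016],0.1],[[0,0,0],[0.008,0,-0.0316],0.1],[[0,0,0],[0.015,0,-0.0466],0.1],[[0,0,0],[0.023,0,-0.061],0.1],[[0,0,0],[0.033,0,-0.074],0.1],[[0,0,0],[0.044,0,-0.0864],0.1],[[0,0,0],[0.056,0,-0.0976],0.1],[[0,0,0],[0.069,0,-0.1074],0.1],[[0,0,0],[0.083,0,-0.116],0.1],[[0,0,0],[0.098,0,-0.123],0.1]]' 25
python3 - <<'E'
from h import *
s=r.get_state();o=np.array([.531,-.193,0]);F=Ro.from_euler('z',5.9,degrees=True)
R=Ro.from_quat(s['eef_rot']);g=F.inv().apply(s['tool_pos']-.011*R.apply([0,0,1])-o);print(g,np.hypot(g[0]-.1,g[2]-.085),np.arctan2(g[2]-.085,.1-g[0])-.1772,s['opening'],s['contact_force'])
a=.1772
for th in(1.1,1.2,1.3,1.4,1.5,1.6,1.68): print(th,.1646*(np.cos(a+1)-np.cos(a+th)),-.1646*(np.sin(a+th)-np.sin(a+1)))
E
```

```text
clock: 4.25
tool_pos: [0.5522, -0.1426, 0.227]
eef_rot: [0.999, 0.051, -0.011, -0.003]
contact_force: [-21.8, 5.1, 25.5]
opening: 0.148
[0.02646958 0.04786312 0.23804697] 0.1697942843630174 0.9457159902354291 0.1479489187296773 [-21.77040241   5.13491199  25.53578643]
1.1 0.01549144388777892 -0.005542658674661866
1.2 0.031458837635088395 -0.009511063370555222
1.3 0.04774264032172402 -0.011865563099738867
1.4 0.06418014957395037 -0.012582632479212935
1.5 0.08060712723283742 -0.01165510678876937
1.6 0.09685944036765443 -0.009092253558507844
1.68 0.109626307639254 -0.005881199867021497
```

```bash
python3 -m pendant '[[[0,0,0],[0,0,0],0.1],[[0,0,0],[0,0,0],0.1],[[0,0,0],[0,0,0],0.1]]' 25
python3 - <<'E'
from h import *
s=r.get_state();o=np.array([.531,-.193,0]);F=Ro.from_euler('z',5.9,degrees=True)
R=Ro.from_quat(s['eef_rot']);g=F.inv().apply(s['tool_pos']-.011*R.apply([0,0,1])-o);print(g,np.hypot(g[0]-.1,g[2]-.085),s['moment'],R.as_matrix()[:,2])
d=cam('side');w=cam('wrist');cv2.imwrite('pics/s2.png',np.hstack([cv2.resize(d['image'][120:280,320:480],(400,400),interpolation=cv2.INTER_CUBIC),w['image'][:,150:550]])[:,:,::-1])
E
```

```text
clock: 4.55
tool_pos: [0.5553, -0.1424, 0.2283]
eef_rot: [0.999, 0.051, -0.006, -0.002]
contact_force: [-18.7, 5.8, 26.8]
opening: 0.149
[0.02956243 0.0477839  0.23926017] 0.16958081274202708 [0.97888186 4.13129669 0.04761824] [-0.01310688  0.00364331 -0.99990746]
```

View pics/s2.png

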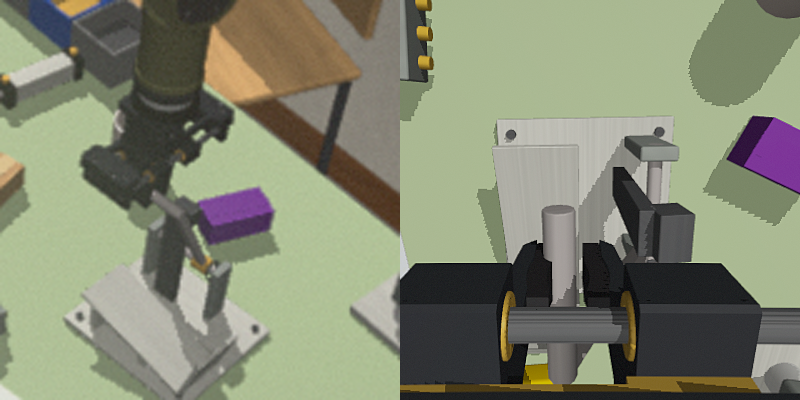

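The bar follows with the handle held between the pads, seen in the right half at (560,290). There is about 30 N of radial load, so I'll relieve it before going on.

```bash
python3 -m pendant '[[[0,0,0],[-0.001,0,-0.002],0.1],[[0,0,0],[-0.002,0,-0.004],0.1],[[0,0,0],[-0.002,0,-0.004],0.1]]' 20; python3 -c "
from h import *
s=r.get_state();print(s['eef_rot'])"
```

```text
clock: 4.95
tool_pos: [0.5566, -0.1439, 0.2298]
eef_rot: [0.999, 0.051, -0.004, -0.001]
contact_force: [-7.1, 0.8, 1.6]
opening: 0.149
[ 9.98687297e-01  5.10903998e-02 -3.60139956e-03 -6.95393063e-04]
```

```bash
python3 -m pendant '[[[0,0,0],[0.008,0,-0.0032],0.1],[[0,0,0],[0.0155,0,-0.0063],0.1],[[0,0,0],[0.0235,0,-0.0088],0.1],[[0,0,0],[0.031,0,-0.0108],0.1],[[0,0,0],[0.039,0,-0.0125],0.1],[[0,0,0],[0.0475,0,-0.0138],0.1],[[0,0,0],[0.0475,0,-0.0138],0.1]]' 20
```

```text
clock: 5.65
tool_pos: [0.6061, -0.1385, 0.2445]
eef_rot: [0.999, 0.052, -0.002, -0.001]
contact_force: [-8.3, 1.4, 6.8]
opening: 0.149
```

```bash
python3 -m pendant '[[[0,0,0],[0.008,0,-0.0018],0.1],[[0,0,0],[0.0164,0,-0.0023],0.1],[[0,0,0],[0.025,0,-0.0022],0.1],[[0,0,0],[0.033,0,-0.002],0.1],[[0,0,0],[0.041,0,-0.0011],0.1],[[0,0,0],[0.049,0,0],0.1],[[0,0,0],[0.059,0,0.002],0.1],[[0,0,0],[0.065,0,0.0035],0.1],[[0,0,0],[0.07,0,0.0045],0.1],[[0,0,0],[0.07,0,0.0045],0.1]]' 20
python3 - <<'E'
from h import *
s=r.get_state();o=np.array([.531,-.193,0]);F=Ro.from_euler('z',5.9,degrees=True)
R=Ro.from_quat(s['eef_rot']);g=F.inv().apply(s['tool_pos']-.011*R.apply([0,0,1])-o);g=g-[.1,0,.085];print(g,np.hypot(g[0],g[2]),np.arctan2(g[2]-.006,-g[0])-.1772,np.arctan2(g[2],-g[0])-.1772)
E
```

```text
clock: 6.65
tool_pos: [0.6757, -0.1315, 0.2395]
eef_rot: [0.999, 0.052, -0.002, -0.001]
contact_force: [-6.4, 0.8, 4.6]
opening: 0.152
[0.05027528 0.04628089 0.16553015] 0.17299662623519654 1.6988899161033273 1.6884650198803302
```

```bash
python3 -m pendant '[[[0,0,0],[0,-0.006,0],0.1],[[0,0,0],[0,-0.012,0],0.1],[[0,0,0],[0,-0.018,0],0.1],[[0,0,0],[0,-0.024,0],0.1],[[0,0,0],[0,-0.029,0],0.1],[[0,0,0],[0,-0.033,0],0.1],[[0,0,0],[0,-0.033,0],0.1]]' 20
python3 - <<'E'
from h import *
s=r.get_state();o=np.array([.531,-.193,0]);F=Ro.from_euler('z',5.9,degrees=True)
R=Ro.from_quat(s['eef_rot']);g=F.inv().apply(s['tool_pos']-.011*R.apply([0,0,1])-o);g=g-[.1,0,.085];print(g,np.arctan2(g[2]-.006,-g[0])-.1772,s['contact_force'])
w=cam('wrist');cv2.imwrite('pics/w3.png',w['image'][:,:,::-1])
E
```

```text
clock: 7.35
tool_pos: [0.6711, -0.1, 0.2392]
eef_rot: [0.999, 0.051, -0.003, 0.0]
contact_force: [-6.5, -1.3, 2.2]
opening: 0.152
[0.04896937 0.07810926 0.1652362 ] 1.691943883322137 [-6.45011458 -1.30748576  2.17115084]
```

View pics/w3.png

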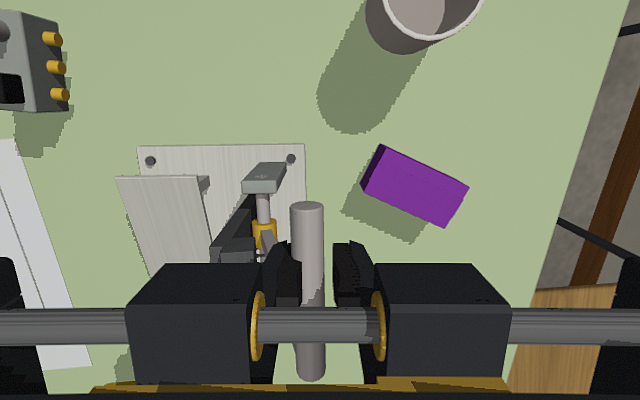

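Handle is still seated in the pads: its end is at (307,208), as before, and the orange sleeve has moved up to (264,233). Now easing back slowly.

```bash
python3 -m pendant '[[[0,0,0],[-0.004,0,-0.001],0.1],[[0,0,0],[-0.008,0,-0.002],0.1],[[0,0,0],[-0.012,0,-0.003],0.1],[[0,0,0],[-0.016,0,-0.004],0.1],[[0,0,0],[-0.02,0,-0.005],0.1],[[0,0,0],[-0.023,0,-0.0055],0.1],[[0,0,0],[-0.026,0,-0.006],0.1],[[0,0,0],[-0.028,0,-0.006],0.1],[[0,0,0],[-0.029,0,-0.006],0.1],[[0,0,0],[-0.029,0,-0.006],0.1]]' 20
python3 - <<'E'
from h import *
s=r.get_state();o=np.array([.531,-.193,0]);F=Ro.from_euler('z',5.9,degrees=True)
R=Ro.from_quat(s['eef_rot']);g=F.inv().apply(s['tool_pos']-.011*R.apply([0,0,1])-o);g=g-[.1,0,.085];print(g,np.arctan2(g[2]-.006,-g[0])-.1772,s['contact_force'])
E
```

```text
clock: 8.4
tool_pos: [0.6443, -0.1032, 0.245]
eef_rot: [0.999, 0.051, -0.001, 0.001]
contact_force: [-2.7, -3.9, -5.1]
opening: 0.152
[0.02197988 0.07764154 0.17099831] 1.5260293819158208 [-2.68462188 -3.91771293 -5.10438642]
```

```bash
python3 -m pendant '[[[0,0,0],[-0.0015,0,0.001],0.1],[[0,0,0],[-0.003,0,0.001],0.1],[[0,0,0],[-0.003,0,0.001],0.1]]' 20
```

```text
clock: 8.7
tool_pos: [0.6438, -0.103, 0.2449]
eef_rot: [0.999, 0.052, 0.002, 0.001]
contact_force: [2.6, -3.6, -5.3]
opening: 0.148
```

```bash
python3 -m pendant '[[[0,0,0],[0.001,0,0],0.2],[[0,0,0],[0.001,0,0],0.3],[[0,0,0],[0.001,0,0],0.5],[[0,0,0],[0.001,0,0],0.5],[[0,0,0],[0.001,0,-0.01],0.5],[[0,0,0],[0.001,0,-0.03],0.5],[[0,0,0],[0.001,0,-0.05],0.5],[[0,0,0],[-0.03,0.02,-0.08],0.5],[[0,0,0],[-0.07,0.04,-0.09],0.5],[[0,0,0],[-0.11,0.06,-0.09],0.5]]' 20
python3 - <<'E'
from h import *
w=cam('wrist');cv2.imwrite('pics/w4.png',w['image'][:,:,::-1])
o=np.array([.531,-.193,0]);F=Ro.from_euler('z',5.9,degrees=True)
for n,p in dict(hend=(117,111,250),corner=(-45,100,10),c2=(135,100,10),hinge=(100,0,85)).items(): print(n,proj(w,o+F.apply(np.array(p)/1e3)).round(0))
E
```

```text
clock: 9.7
tool_pos: [0.539, -0.1745, 0.3372]
eef_rot: [0.999, 0.052, 0.003, 0.001]
contact_force: [1.0, -0.2, -1.1]
opening: 0.502
hend [[493.  61.]]
corner [[273.  89.]]
c2 [[413.  89.]]
hinge [[394. 178.]]
```

View pics/w4.png

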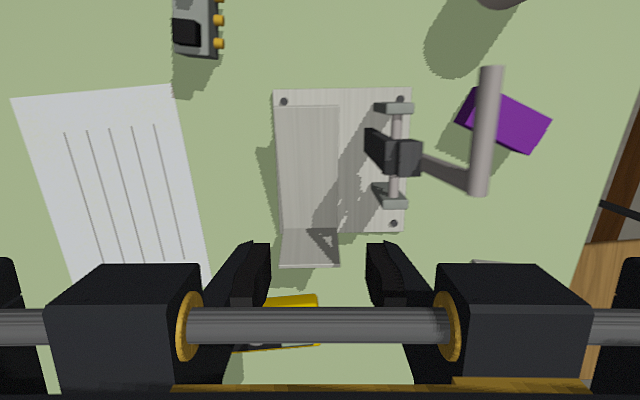

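Bar is latched: its handle end is at (490,66), against (493,61) predicted for the latched pose. Bed corners are (278,106) and (338,105), the backstop's foot is at row 229 and its top corners are (279,267) and (340,266).

```bash
python3 - <<'E'
from h import *
from scipy.optimize import least_squares
w=cam('wrist');g=cv2.cvtColor(w['image'],cv2.COLOR_RGB2GRAY)
uv=np.array([(273,90),(410,88),(403,233),(278,106),(338,105),(281,229),(337,228),(279,267),(340,266)],np.float32)
sp=cv2.cornerSubPix(g,uv.reshape(-1,1,2).copy(),(4,4),(-1,-1),(3,30,.01))[:,0];print(np.c_[uv,sp].round(1).tolist())
uv=np.where(np.linalg.norm(sp-uv,axis=1,keepdims=True)<3,sp,uv)
c,k=np.cos(np.radians(15)),np.sin(np.radians(15))
def X(q):
    b=lambda x,y,z:[x,q[3]+y*c-z*k,q[4]+y*k+z*c]
    L=[[-.045,.1,.01],[.135,.1,.01],[.135,-.1,.01],b(-.0375,.17,0),b(.0375,.17,0),b(-.0375,0,0),b(.0375,0,0),b(-.0375,0,.075),b(.0375,0,.075)]
    return Ro.from_euler('z',q[2]).apply(L)+[q[0],q[1],0]
z=least_squares(lambda q:(proj(w,X(q))-uv).ravel(),[.531,-.193,.103,-.085,.025],loss='soft_l1');print(z.x.round(4),np.degrees(z.x[2]));print(z.fun.reshape(-1,2).round(1).tolist())
E
```

```text
[[273.0, 90.0, 273.0, 90.0], [410.0, 88.0, 408.8999938964844, 88.80000305175781], [403.0, 233.0, 403.0, 233.0], [278.0, 106.0, 278.0, 106.0], [338.0, 105.0, 338.0, 105.0], [281.0, 229.0, 281.0, 229.0], [337.0, 228.0, 337.0, 228.0], [279.0, 267.0, 279.0, 267.0], [340.0, 266.0, 340.0, 266.0]]
[ 0.5186 -0.201   0.1088 -0.0821  0.0322] 6.2317978595534855
[[-0.8, 0.4], [3.8, -0.7], [0.6, 0.5], [-6.1, 0.2], [1.1, 0.2], [1.4, -0.1], [-0.1, 0.3], [-2.2, -0.5], [-0.2, -0.1]]
```

```bash
python3 - <<'E'
from h import *
from scipy.optimize import least_squares
s=r.get_state();print(s['tool_pos'],s['eef_rot'])
w=cam('wrist');new=w['image'];R1,t1=w['R'],w['t']
# shift of static scene between w4 and now
old=cv2.imread('pics/w4.png',0);g=cv2.cvtColor(new,cv2.COLOR_RGB2GRAY)
uv=np.array([(273,90),(410,88),(403,233),(278,106),(338,105),(281,229),(337,228),(279,267),(340,266)],np.float32)
n,st,e=cv2.calcOpticalFlowPyrLK(old,g,uv.reshape(-1,1,2),None,winSize=(21,21));n=n[:,0];print((n-uv).round(1).tolist())
uv=n
c,k=np.cos(np.radians(15)),np.sin(np.radians(15))
def X(q):
    b=lambda x,y,z:[x,q[3]+y*c-z*k,q[4]+y*k+z*c]
    L=[[-.045,.1,.01],[.135,.1,.01],[.135,-.1,.01],b(-.0375,.17,0),b(.0375,.17,0),b(-.0375,0,0),b(.0375,0,0),b(-.0375,0,.075),b(.0375,0,.075)]
    return Ro.from_euler('z',q[2]).apply(L)+[q[0],q[1],0]
z=least_squares(lambda q:(proj(w,X(q))-uv).ravel(),[.531,-.193,.103,-.085,.025]);print(z.x.round(4),np.degrees(z.x[2]));print(z.fun.reshape(-1,2).round(1).tolist())
p=proj(w,X([.531,-.193,.103,-.085,.0286]));print((p-uv).round(1).tolist())
x0,y0=uv.min(0).astype(int)-8;cv2.imwrite('pics/w5.png',cv2.resize(new[y0:y0+200,x0:x0+160,::-1],None,fx=3,fy=3,interpolation=cv2.INTER_CUBIC));print(x0,y0)
E
```

```text
[ 0.53326143 -0.17872308  0.33622259] [ 0.9989014   0.04681565 -0.00141996  0.00150581]
[[7.199999809265137, -3.5], [8.199999809265137, -4.800000190734863], [-24.0, -1.7000000476837158], [7.199999809265137, -3.5], [7.599999904632568, -4.400000095367432], [7.699999809265137, -2.4000000953674316], [8.0, -3.0999999046325684], [-0.30000001192092896, -3.700000047683716], [8.899999618530273, -3.0]]
[ 0.5274 -0.1918  0.0711 -0.0843  0.0313] 4.071243917318792
[[-1.1, -2.7], [1.8, 3.9], [25.9, 1.4], [-5.6, -1.6], [1.3, 2.0], [-4.6, -1.6], [-6.4, 1.3], [-0.4, -1.2], [-7.6, 0.5]]
[[-0.8, -0.3], [2.2, 1.5], [30.6, -0.4], [-4.4, 1.5], [2.0, 2.9], [0.1, 0.0], [-2.0, 1.3], [5.6, 0.4], [-2.0, 0.2]]
270 75
```

View pics/w5.png

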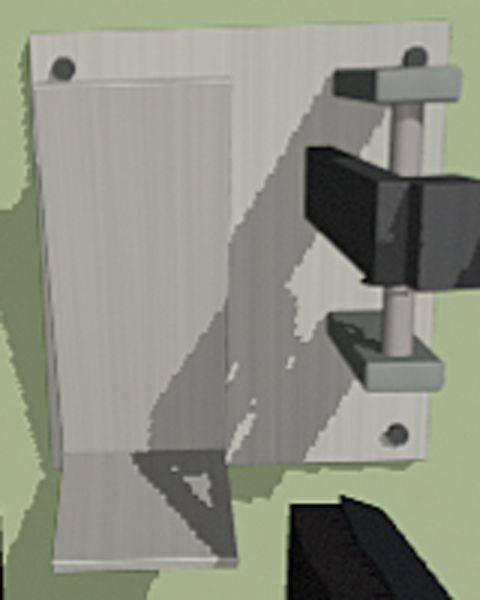

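Enlarged crop (origin 270,75, ×3): the bed runs from (36,84)/(231,79) down to the foot at (62,453)/(226,450), and the backstop top is at (54,562)/(237,559). Refitting with these.

```bash
python3 - <<'E'
from h import *
from scipy.optimize import least_squares
w=cam('wrist')
T=np.eye(4);T[:3,:3]=Ro.from_quat([ 0.9989014,0.04681565,-0.00141996,0.00150581]).as_matrix();T[:3,3]=[0.53326143,-0.17872308,0.33622259]
M=np.linalg.inv(T@np.array(w['T_tool_cam']));w['R'],w['t']=M[:3,:3],M[:3,3]
uv=(np.array([(30,33),(448,20),(424,460),(36,84),(231,79),(62,453),(226,450),(54,562),(237,559)])+.5)/3-.5+[270,75]
c,k=np.cos(np.radians(15)),np.sin(np.radians(15))
def X(q):
    b=lambda x,y,z:[x,q[3]+y*c-z*k,q[4]+y*k+z*c]
    L=[[-.045,.1,.01],[.135,.1,.01],[.135,-.1,.01],b(-.0375,.17,0),b(.0375,.17,0),b(-.0375,0,0),b(.0375,0,0),b(-.0375,0,.075),b(.0375,0,.075)]
    return Ro.from_euler('z',q[2]).apply(L)+[q[0],q[1],0]
z=least_squares(lambda q:(proj(w,X(q))-uv).ravel(),[.531,-.193,.103,-.085,.025]);print(z.x.round(4),np.degrees(z.x[2]));print(z.fun.reshape(-1,2).round(1).tolist())
q=z.x;F=Ro.from_euler('z',q[2]);print('bed origin',(F.apply([0,q[3],q[4]])+[q[0],q[1],0]).round(4))
s=r.get_state();print(s['clock']);rows((.478,.324,.30),down(92)); rows((.50,.19,.30),down(92))
E
```

```text
[ 0.5318 -0.1912  0.1201 -0.085   0.027 ] 6.882442275374244
[[-0.8, -0.2], [1.2, 0.1], [0.7, 0.3], [-1.0, 0.4], [0.5, 0.3], [0.3, -0.2], [-0.3, -0.5], [-1.0, 0.1], [0.5, -0.2]]
bed origin [ 0.542  -0.2755  0.027 ]
9.9
clock 9.9 turn [ 1.000e-03 -1.000e-03 -1.505e+00] shift [-0.0101 -0.5015  0.0356]
clock 9.9 turn [ 1.000e-03 -1.000e-03 -1.505e+00] shift [-0.0017 -0.366   0.0357]
```

```bash
python3 -m pendant '[[[0,0,-0.15],[0,-0.05,0],0.8],[[0,0,-0.3],[0,-0.1,0],1],[[0,0,-0.45],[-0.001,-0.15,0],1],[[0,0,-0.6],[-0.001,-0.2,0.01],1],[[0,0,-0.75],[-0.002,-0.25,0.02],1],[[0,0,-0.9],[-0.003,-0.3,0.03],1],[[0,0,-1.05],[-0.005,-0.35,0.0356],1],[[0,0,-1.2],[-0.006,-0.4,0.0356],1],[[0,0,-1.35],[-0.008,-0.45,0.0356],1],[[0,0,-1.5],[-0.01,-0.5,0.0356],1]]'
python3 -m pendant '[[[0,0,0],[0,0,0],1],[[0,0,0],[0,0,0],1],[[0,0,0],[0,0,0],1]]'
cat > meas.py <<'E'
from h import *
def cartons(d):
    hsv=cv2.cvtColor(d['image'],cv2.COLOR_RGB2HSV)
    m=cv2.morphologyEx(cv2.inRange(hsv,(8,80,110),(22,200,255)),cv2.MORPH_CLOSE,np.ones((5,5)));n,l,st,ce=cv2.connectedComponentsWithStats(m)
    for i in range(1,n):
        if st[i,4]>1500:
            c=max(cv2.findContours((l==i).astype(np.uint8),0,1)[0],key=cv2.contourArea)
            print(st[i],'hull',cv2.approxPolyDP(cv2.convexHull(c),4,True)[:,0].tolist())
E
python3 - <<'E'
from meas import *
s=r.get_state();print(s['tool_pos'],s['eef_rot'],s['qd'].round(3) if hasattr(s['qd'],'round') else s['qd'])
d=cam('wrist');cv2.imwrite('pics/w6.png',d['image'][:,:,::-1]);cartons(d)
E
```

```text
clock: 10.9
tool_pos: [0.4773, 0.3239, 0.2991]
eef_rot: [0.693, 0.721, 0.001, -0.001]
contact_force: [0.6, 0.2, 0.3]
opening: 0.995
clock: 11.2
tool_pos: [0.4784, 0.3191, 0.2987]
eef_rot: [0.696, 0.718, -0.0, 0.0]
contact_force: [-0.2, -0.3, 0.5]
opening: 1.0
[0.47844797 0.31909816 0.29872204] [ 6.96164199e-01  7.17882489e-01 -2.53907663e-04  2.74766612e-04] [ 0.019 -0.009  0.013  0.011 -0.002 -0.003  0.002]
[ 298  103   54  113 5859] hull [[350, 103], [349, 214], [301, 215], [298, 104]]
[ 132  159   73   82 3250] hull [[174, 159], [204, 226], [161, 240], [132, 168]]
```

View pics/w6.png

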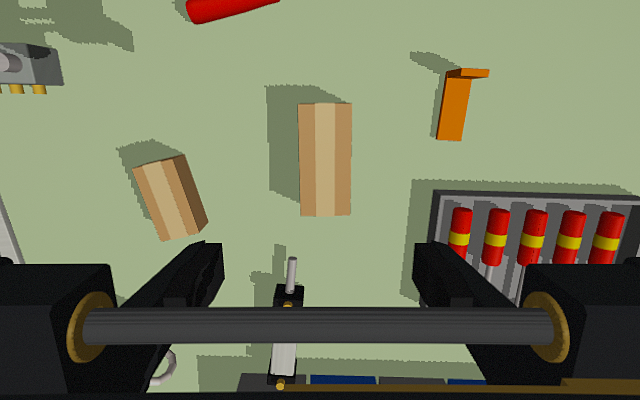

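Both cartons are plain tan: the large one at (325,160) and the small one at (168,198). No pink or purple box is near them.

```bash
python3 - <<'E'
from meas import *
d=cam('wrist')
for h,q in((.045,[(298,104),(351,103),(350,215),(301,215)]),(.04,[(132,168),(184,154),(207,223),(161,240)]),(.04,[(132,168),(174,159),(204,226),(161,240)])):
    Q=onz(d,q,h);print(Q.mean(0).round(4),[round(float(np.linalg.norm(Q[k]-Q[k-1])),4) for k in(0,1,2,3)],[round(float(np.degrees(np.arctan2(*(Q[k]-Q[k-1])[[1,0]]))),1) for k in(0,1,2,3)])
E
```

```text
[0.4768 0.3264 0.045 ] [0.1287, 0.0581, 0.1297, 0.059] [-177.6, 92.8, 2.8, -88.2]
[0.5265 0.1441 0.04  ] [0.0933, 0.0642, 0.0869, 0.0629] [-164.6, 106.7, 14.2, -67.4]
[0.529  0.1402 0.04  ] [0.0933, 0.051, 0.0871, 0.0578] [-164.6, 103.9, 19.7, -69.6]
```

```bash
python3 - <<'E'
from h import *
rows((.477,.325,.017),down(92.3))
E
```

```text
clock 11.3 turn [ 0.     0.001 -0.011] shift [ 0.007  -0.0016  0.2819]
```

```bash
python3 -m pendant '[[[0,0,-0.01],[0.003,-0.001,0.045],1],[[0,0,-0.01],[0.007,-0.001,0.09],1],[[0,0,-0.01],[0.007,-0.001,0.135],1],[[0,0,-0.01],[0.007,-0.001,0.18],1],[[0,0,-0.01],[0.007,-0.001,0.22],1],[[0,0,-0.01],[0.007,-0.001,0.25],1],[[0,0,-0.01],[0.007,-0.001,0.27],1],[[0,0,-0.01],[0.007,-0.001,0.281],1],[[0,0,-0.01],[0.007,-0.001,0.281],0.6],[[0,0,-0.01],[0.007,-0.001,0.281],0.6]]' 20
python3 -m pendant '[[[0,0,0],[0,0,0],0.6],[[0,0,0],[0,0,0],0.6],[[0,0,0],[0,0,0],0.6]]' 20
```

```text
clock: 12.3
tool_pos: [0.4775, 0.3265, 0.0188]
eef_rot: [0.692, 0.722, 0.001, 0.0]
contact_force: [0.1, 1.2, 0.1]
opening: 0.839
clock: 12.6
tool_pos: [0.4775, 0.327, 0.0192]
eef_rot: [0.692, 0.722, 0.001, 0.0]
contact_force: [0.2, -1.1, 6.5]
opening: 0.676
```

```bash
cat > bed.py <<'E'
from h import *
B=np.array([.541,-.2765,.0275]);FY=6.5
F=Ro.from_euler('z',FY,degrees=True);BR=F*Ro.from_euler('x',15,degrees=True)  # bed frame
TR=BR*Ro.from_euler('x',180,degrees=True)                                    # tool on bed: x=bed x, y=-bed y, z=-bed z
def bw(x,y,z): return B+BR.apply([x,y,z])
def show():
    s=r.get_state();R=Ro.from_quat(s['eef_rot'])
    print('bed pos mm',(BR.inv().apply(s['tool_pos']-B)*1e3).round(1),'rot err',np.degrees((TR.inv()*R).as_rotvec()).round(2),'force bed',BR.inv().apply(s['contact_force']).round(1),'open',round(s['opening'],3),'clk',round(s['clock'],2))
E
python3 - <<'E'
from bed import *
print(TR.apply([0,0,1]),bw(-.03,.075,.11))
rows((.477,.30,.17),down(92.3));rows((.46,.0,.22),down(30));rows(bw(-.03,.075,.11),TR)
E
```

```text
[-0.02929915  0.25715532 -0.96592583] [ 0.50621481 -0.23620443  0.15316327]
clock 12.6 turn [ 0.002 -0.001  0.002] shift [-0.0268 -0.0014 -0.1509]
clock 12.6 turn [ 1.000e-03 -2.000e-03  1.089e+00] shift [-0.3257 -0.0308 -0.2013]
clock 12.6 turn [0.211 0.194 1.49 ] shift [-0.5637  0.0053 -0.1347]
```

```bash
python3 -m pendant '[[[0,0,0],[0,0,-0.03],0.6],[[0,0,0],[0,0,-0.07],0.6],[[0,0,0],[-0.01,0,-0.11],0.6],[[0,0,0],[-0.03,-0.002,-0.15],0.6],[[0,0,0.14],[-0.06,-0.005,-0.18],0.6],[[0,0,0.28],[-0.1,-0.01,-0.2],0.6],[[0,0,0.42],[-0.145,-0.014,-0.2],0.6],[[0,0,0.56],[-0.19,-0.018,-0.2],0.6],[[0,0,0.7],[-0.235,-0.022,-0.2],0.6],[[0,0,0.84],[-0.28,-0.026,-0.2],0.6]]' 20
python3 - <<'E'
from bed import *
rows((.45,-.06,.22),down(6.5));rows(bw(-.03,.075,.11),TR);rows(bw(0,.075,.11),TR)
E
```

```text
clock: 13.6
tool_pos: [0.4616, 0.0439, 0.218]
eef_rot: [0.927, 0.374, -0.0, -0.0]
contact_force: [0.7, 0.0, -3.4]
opening: 0.678
clock 13.6 turn [-0.     0.     0.654] shift [-0.0805  0.0667 -0.002 ]
clock 13.6 turn [0.252 0.086 0.65 ] shift [-0.1624  0.2325  0.0648]
clock 13.6 turn [0.252 0.086 0.65 ] shift [-0.1386  0.2508  0.0648]
```

```bash
python3 -m pendant '[[[0,0,0.13],[-0.03,0.03,0],0.6],[[0,0,0.26],[-0.055,0.065,0],0.6],[[0.05,0.02,0.39],[-0.085,0.1,0],0.6],[[0.1,0.035,0.5],[-0.11,0.14,0],0.6],[[0.15,0.05,0.6],[-0.135,0.18,0],0.6],[[0.2,0.07,0.65],[-0.15,0.215,0],0.6],[[0.252,0.086,0.65],[-0.162,0.2325,0.02],0.6],[[0.252,0.086,0.65],[-0.162,0.2325,0.04],0.6],[[0.252,0.086,0.65],[-0.15,0.2415,0.045],0.6],[[0.252,0.086,0.65],[-0.1386,0.2508,0.045],0.6]]' 20
python3 -m pendant '[[[0,0,0],[0,0,0],0.6],[[0,0,0],[0,0,0],0.6],[[0,0,0],[0,0,0],0.6]]'
python3 - <<'E'
from bed import *
show();rows(bw(0,.075,.06),TR)
E
```

```text
clock: 14.6
tool_pos: [0.537, -0.2307, 0.171]
eef_rot: [0.99, 0.058, -0.009, -0.131]
contact_force: [0.5, 0.6, -3.0]
opening: 0.679
clock: 14.9
tool_pos: [0.5372, -0.2309, 0.1728]
eef_rot: [0.99, 0.059, -0.008, -0.13]
contact_force: [-0.4, 0.7, -3.6]
opening: 0.679
bed pos mm [  1.4  81.8 128.5] rot err [-0.01 -0.14 -0.29] force bed [-0.4 -0.2 -3.6] open 0.679 clk 14.9
clock 14.9 turn [0.    0.002 0.005] shift [-0.0013  0.0068  0.0685]
```

```bash
python3 -m pendant '[[[0,0,0.005],[-0.001,0.003,0.03],0.6],[[0,0,0.005],[-0.001,0.006,0.06],0.6],[[0,0,0.005],[-0.001,0.009,0.08],0.6],[[0,0,0.005],[-0.001,0.009,0.093],0.6],[[0,0,0.005],[-0.001,0.009,0.1],0.6],[[0,0,0.005],[-0.001,0.009,0.105],0.6],[[0,0,0.005],[-0.001,0.009,0.105],0.6]]' 20
python3 -c "
from bed import *
show()"
```

```text
clock: 15.6
tool_pos: [0.5355, -0.2124, 0.0693]
eef_rot: [0.99, 0.057, -0.008, -0.13]
contact_force: [-0.4, -0.1, -3.2]
opening: 0.68
bed pos mm [ 1.8 73.  23.7] rot err [-0.02 -0.04 -0.05] force bed [-0.4 -0.9 -3. ] open 0.68 clk 15.6
```

Not touching yet. Lowering to contact.

```bash
python3 -m pendant '[[[0,0,0],[-0.0015,0,0.002],0.6],[[0,0,0],[-0.0015,0,0.004],0.6],[[0,0,0],[-0.0015,0,0.005],0.6],[[0,0,0],[-0.0015,0,0.005],0.6]]' 20
python3 -c "
from bed import *
show()"
```

```text
clock: 16.0
tool_pos: [0.5338, -0.2113, 0.0644]
eef_rot: [0.99, 0.057, -0.008, -0.13]
contact_force: [-0.3, 1.0, -3.8]
opening: 0.678
bed pos mm [ 0.2 72.9 18.6] rot err [-0.01 -0.05 -0.04] force bed [-0.2  0.  -3.9] open 0.678 clk 16.0
```

```bash
python3 -m pendant '[[[0,0,0],[0,0,0.001],0.6],[[0,0,0],[0,0,0.002],0.6],[[0,0,0],[0,0,0.003],0.6],[[0,0,0],[0,0,0.003],0.6]]' 20
python3 -c "
from bed import *
show()"
```

```text
clock: 16.4
tool_pos: [0.5338, -0.2108, 0.0623]
eef_rot: [0.99, 0.057, -0.008, -0.13]
contact_force: [-2.2, -0.1, 4.7]
opening: 0.68
bed pos mm [ 0.3 72.9 16.5] rot err [-0.03 -0.03 -0.04] force bed [-2.2  1.4  4.5] open 0.68 clk 16.4
```

```bash
python3 -m pendant '[[[0,0,0],[0,0.001,-0.001],0.6],[[0,0,0],[0,0.003,-0.001],0.6],[[0,0,0],[0,0.005,-0.001],0.6],[[0,0,0],[0,0.006,-0.001],0.6],[[0,0,0],[0,0.006,-0.001],0.6]]' 20
python3 -c "
from bed import *
show()"
```

```text
clock: 16.9
tool_pos: [0.5346, -0.2167, 0.0607]
eef_rot: [0.99, 0.057, -0.008, -0.13]
contact_force: [0.3, 1.4, -1.3]
opening: 0.677
bed pos mm [ 0.4 66.7 16.5] rot err [-0.02 -0.03 -0.03] force bed [ 0.5  0.9 -1.6] open 0.677 clk 16.9
```

```bash
python3 -m pendant '[[[0,0,0],[0,0.001,0],0.6],[[0,0,0],[0,0.002,0],0.6],[[0,0,0],[0,0.003,0],0.6],[[0,0,0],[0,0.003,0],0.6]]' 20
python3 -c "
from bed import *
show()"
```

```text
clock: 17.3
tool_pos: [0.5347, -0.2192, 0.0601]
eef_rot: [0.99, 0.057, -0.008, -0.13]
contact_force: [0.5, 1.4, 0.7]
opening: 0.682
bed pos mm [ 0.2 64.1 16.5] rot err [ 0.02 -0.06 -0.05] force bed [0.7 1.5 0.3] open 0.682 clk 17.3
```

```bash
python3 -m pendant '[[[0,0,0],[0,0.001,0],0.6],[[0,0,0],[0,0.002,0],0.6],[[0,0,0],[0,0.003,0],0.6],[[0,0,0],[0,0.003,0],0.6]]' 20
python3 -c "
from bed import *
show()"
```

```text
clock: 17.7
tool_pos: [0.5346, -0.2193, 0.06]
eef_rot: [0.989, 0.057, -0.009, -0.133]
contact_force: [-1.8, 6.4, 6.5]
opening: 0.677
bed pos mm [ 0.1 64.  16.5] rot err [ 0.28 -0.13 -0.1 ] force bed [-1.   8.   4.6] open 0.677 clk 17.7
```

Carton meets the backstop (8 N at y = 64). Releasing and backing out along the bed normal.

```bash
python3 -m pendant '[[[0,0,0],[0,0,0],0.75],[[0,0,0],[0,0,0],0.85],[[0,0,0],[0,-0.002,0],0.95],[[0,0,0],[0,-0.002,0],1],[[0,0,0],[0,-0.002,-0.015],1],[[0,0,0],[0,-0.002,-0.04],1],[[0,0,0],[0,-0.002,-0.08],1],[[0,0,0],[0,-0.002,-0.12],1],[[0,0,0],[0,-0.02,-0.16],1],[[0,0,0],[0,-0.02,-0.16],1]]' 20
python3 - <<'E'
from bed import *
show();d=cam('wrist');cv2.imwrite('pics/w7.png',d['image'][:,:,::-1])
hsv=cv2.cvtColor(d['image'],cv2.COLOR_RGB2HSV);m=cv2.inRange(hsv,(8,80,70),(22,220,255));c=max(cv2.findContours(m,0,1)[0],key=cv2.contourArea)
print(cv2.contourArea(c),cv2.approxPolyDP(cv2.convexHull(c),3,True)[:,0].tolist())
z=-.0025
for n,q in dict(cart=[(-.03,0,.045+z),(.03,0,.045+z),(.03,.13,.045+z),(-.03,.13,.045+z)],bed=[(-.0375,.17,z),(.0375,.17,z),(-.0375,0,.075+z),(.0375,0,.075+z)]).items(): print(n,proj(d,[bw(*p) for p in q]).round(0).tolist())
rows(bw(-.03,.09,.2),TR);rows((.47,0.,.27),down(60));rows((.528,.139,.20),down(105.5))
E
```

```text
clock: 18.7
tool_pos: [0.5409, -0.2453, 0.2246]
eef_rot: [0.99, 0.057, -0.003, -0.128]
contact_force: [1.5, -0.6, -0.1]
opening: 0.998
bed pos mm [  3.4  81.  182.4] rot err [-0.33  0.48 -0.16] force bed [ 1.4 -0.8  0.1] open 0.998 clk 18.7
10453.0 [[344, 124], [349, 128], [345, 273], [280, 274], [275, 128], [280, 124]]
cart [[278.0, 275.0], [345.0, 275.0], [349.0, 128.0], [274.0, 128.0]]
bed [[270.0, 77.0], [354.0, 77.0], [266.0, 293.0], [357.0, 293.0]]
clock 18.75 turn [ 0.004 -0.004  0.002] shift [-0.0318 -0.0091 -0.0206]
clock 18.75 turn [-0.237 -0.125 -0.927] shift [-0.0407 -0.2551  0.0174]
clock 18.75 turn [-0.186 -0.226 -1.716] shift [ 0.0325 -0.3643  0.1189]
```

```bash
python3 -m pendant '[[[0,0,0],[-0.02,-0.015,-0.03],1],[[-0.03,-0.01,-0.12],[-0.03,-0.05,-0.03],1],[[-0.07,-0.03,-0.25],[-0.035,-0.09,-0.025],1],[[-0.1,-0.05,-0.39],[-0.04,-0.13,-0.015],1],[[-0.14,-0.075,-0.53],[-0.04,-0.17,-0.005],1],[[-0.18,-0.095,-0.67],[-0.04,-0.21,0.005],1],[[-0.21,-0.11,-0.8],[-0.04,-0.24,0.012],1],[[-0.237,-0.125,-0.927],[-0.041,-0.255,0.017],1],[[-0.237,-0.125,-0.927],[-0.041,-0.255,0.017],1]]'
python3 - <<'E'
from bed import *
im=cv2.cvtColor(cv2.imread('pics/w7.png'),cv2.COLOR_BGR2HSV)
for v in(95,105,115):
    g=np.abs(np.diff(cv2.GaussianBlur(im[:,:,1],(3,3),0)[v,255:375].astype(int))); print(v,[(255+i,int(g[i])) for i in np.argsort(g)[-8:]])
rows((.528,.140,.20),down(105.5))
E
```

```text
clock: 19.65
tool_pos: [0.4668, 0.0038, 0.2677]
eef_rot: [0.864, 0.504, -0.003, -0.004]
contact_force: [-0.2, -0.5, -0.4]
opening: 0.998
95 [(np.int64(354), 1), (np.int64(373), 1), (np.int64(266), 2), (np.int64(264), 2), (np.int64(265), 5), (np.int64(268), 12), (np.int64(270), 14), (np.int64(269), 26)]
105 [(np.int64(356), 1), (np.int64(372), 1), (np.int64(265), 3), (np.int64(266), 3), (np.int64(267), 3), (np.int64(268), 11), (np.int64(270), 14), (np.int64(269), 27)]
115 [(np.int64(334), 1), (np.int64(367), 1), (np.int64(352), 1), (np.int64(266), 5), (np.int64(267), 5), (np.int64(268), 10), (np.int64(270), 14), (np.int64(269), 28)]
clock 19.65 turn [-0.009 -0.003 -0.786] shift [ 0.1487 -0.0133  0.0678]
```

```bash
python3 -m pendant '[[[0,0,-0.14],[0.03,-0.003,0.01],1],[[0,0,-0.28],[0.065,-0.006,0.03],1],[[0,0,-0.42],[0.1,-0.01,0.05],1],[[0,0,-0.56],[0.13,-0.012,0.068],1],[[-0.005,0,-0.7],[0.149,-0.013,0.068],1],[[-0.009,-0.003,-0.786],[0.149,-0.013,0.068],1],[[-0.009,-0.003,-0.786],[0.149,-0.013,0.068],1],[[-0.009,-0.003,-0.786],[0.149,-0.013,0.068],1]]'
python3 - <<'E'
from bed import *
d=cam('wrist');hsv=cv2.cvtColor(d['image'],cv2.COLOR_RGB2HSV);m=cv2.inRange(hsv,(8,80,60),(22,220,255));c=max(cv2.findContours(m,0,1)[0],key=cv2.contourArea)
a=cv2.approxPolyDP(cv2.convexHull(c),3,True)[:,0];print(cv2.contourArea(c),a.tolist())
rc=cv2.minAreaRect(c);Q=onz(d,cv2.boxPoints(rc),.04);print(Q.mean(0).round(4),[round(float(np.linalg.norm(Q[k]-Q[k-1])),4) for k in(0,1)],[round(float(np.degrees(np.arctan2(*(Q[k]-Q[k-1])[[1,0]]))),1) for k in(0,1,2,3)])
print(onz(d,a,.04).round(4).tolist())
rows((.528,.140,.018),down(105.2))
E
```

```text
clock: 20.45
tool_pos: [0.5312, 0.1339, 0.1997]
eef_rot: [0.611, 0.792, -0.001, 0.001]
contact_force: [-1.0, 0.1, -0.7]
opening: 0.999
5837.0 [[348, 127], [350, 232], [298, 233], [294, 130]]
[0.5306 0.1374 0.04  ] [0.0978, 0.0485] [-166.4, 104.8, 16.3, -75.2]
[[0.4779, 0.1458, 0.04], [0.5693, 0.1742, 0.04], [0.5827, 0.1278, 0.04], [0.492, 0.1019, 0.04]]
clock 20.5 turn [ 0.     0.003 -0.008] shift [ 0.007  -0.0017  0.182 ]
```

```bash
python3 - <<'E'
from bed import *
rows((.5305,.1375,.017),down(105.5))
E
```

```text
clock 20.5 turn [ 0.     0.003 -0.013] shift [4.00e-03 1.00e-04 1.83e-01]
```

```bash
python3 -m pendant '[[[0,0,-0.013],[0.004,0,0.045],1],[[0,0,-0.013],[0.004,0,0.09],1],[[0,0,-0.013],[0.004,0,0.13],1],[[0,0,-0.013],[0.004,0,0.16],1],[[0,0,-0.013],[0.004,0,0.175],1],[[0,0,-0.013],[0.004,0,0.183],1],[[0,0,-0.013],[0.004,0,0.183],0.5],[[0,0,-0.013],[0.004,0,0.183],0.5],[[0,0,-0.013],[0.004,0,0.183],0.5],[[0,0,-0.013],[0.004,0,0.183],0.5]]' 20
python3 -m pendant '[[[0,0,0],[0,0,0],0.5],[[0,0,0],[0,0,0],0.5],[[0,0,0],[0,0,0],0.5]]' 20
python3 - <<'E'
from bed import *
rows((.50,.10,.24),down(105.5));rows((.46,-.02,.25),down(45));rows(bw(-.03,.06,.17),TR)
E
```

```text
clock: 21.5
tool_pos: [0.5312, 0.1396, 0.0185]
eef_rot: [0.604, 0.797, 0.001, 0.002]
contact_force: [-0.9, -0.4, -0.4]
opening: 0.659
clock: 21.8
tool_pos: [0.531, 0.1393, 0.0182]
eef_rot: [0.603, 0.797, 0.0, 0.002]
contact_force: [-0.1, -0.8, 5.7]
opening: 0.568
clock 21.8 turn [0.003 0.002 0.005] shift [-0.03   -0.0399 -0.2218]
clock 21.8 turn [4.000e-03 1.000e-03 1.061e+00] shift [-0.1346 -0.111  -0.2318]
clock 21.8 turn [0.197 0.226 1.722] shift [-0.3848 -0.1302 -0.1884]
```

```bash
python3 -m pendant '[[[0,0,0],[0,0,-0.03],0.5],[[0,0,0],[0,-0.005,-0.075],0.5],[[0,0,0],[-0.01,-0.015,-0.12],0.5],[[0,0,0.14],[-0.02,-0.03,-0.16],0.5],[[0,0,0.28],[-0.035,-0.045,-0.2],0.5],[[0,0,0.42],[-0.055,-0.06,-0.225],0.5],[[0,0,0.56],[-0.075,-0.075,-0.232],0.5],[[0,0,0.7],[-0.095,-0.09,-0.232],0.5],[[0,0,0.84],[-0.115,-0.1,-0.232],0.5],[[0,0,0.98],[-0.134,-0.11,-0.232],0.5]]' 20
python3 - <<'E'
from bed import *
rows(bw(-.03,.06,.17),TR);rows(bw(0,.06,.17),TR);rows(bw(0,.06,.10),TR)
E
```

```text
clock: 22.8
tool_pos: [0.4596, -0.02, 0.2495]
eef_rot: [0.909, 0.417, 0.0, 0.001]
contact_force: [1.1, -0.9, -2.5]
opening: 0.567
clock 22.8 turn [0.252 0.097 0.743] shift [-0.1539  0.1982  0.0427]
clock 22.8 turn [0.252 0.097 0.743] shift [-0.1319  0.2186  0.0428]
clock 22.8 turn [0.252 0.097 0.743] shift [-0.1196  0.2052  0.1104]
```

```bash
python3 -m pendant '[[[0,0,0.14],[-0.025,0.035,0],0.5],[[0.02,0.01,0.28],[-0.055,0.075,0],0.5],[[0.07,0.03,0.42],[-0.085,0.115,0],0.5],[[0.13,0.05,0.55],[-0.115,0.155,0],0.5],[[0.19,0.075,0.67],[-0.14,0.185,0.02],0.5],[[0.252,0.097,0.743],[-0.154,0.198,0.0427],0.5],[[0.252,0.097,0.743],[-0.143,0.208,0.0427],0.5],[[0.252,0.097,0.743],[-0.132,0.2186,0.0428],0.5],[[0.252,0.097,0.743],[-0.125,0.212,0.075],0.5],[[0.252,0.097,0.743],[-0.1196,0.2052,0.11],0.5]]' 20
python3 -m pendant '[[[0,0,0],[0,0,0],0.5],[[0,0,0],[0,0,0],0.5],[[0,0,0],[0,0,0],0.5]]'
python3 - <<'E'
from bed import *
show();rows(bw(0,.055,.065),TR)
E
```

```text
clock: 23.8
tool_pos: [0.5409, -0.243, 0.1396]
eef_rot: [0.99, 0.059, -0.006, -0.13]
contact_force: [-0.0, -0.5, -2.7]
opening: 0.566
clock: 24.1
tool_pos: [0.5407, -0.2444, 0.1416]
eef_rot: [0.99, 0.059, -0.006, -0.129]
contact_force: [0.9, 0.0, -1.4]
opening: 0.563
bed pos mm [  3.3  60.4 102. ] rot err [-0.11  0.08 -0.31] force bed [ 0.9 -0.5 -1.3] open 0.563 clk 24.1
clock 24.1 turn [ 0.002 -0.001  0.005] shift [-0.0034  0.0053  0.037 ]
```

```bash
python3 -m pendant '[[[0.002,0,0.005],[-0.0034,0.003,0.015],0.5],[[0.002,0,0.005],[-0.0034,0.005,0.028],0.5],[[0.002,0,0.005],[-0.0034,0.005,0.035],0.5],[[0.002,0,0.005],[-0.0034,0.005,0.038],0.5],[[0.002,0,0.005],[-0.0034,0.005,0.04],0.5],[[0.002,0,0.005],[-0.0034,0.005,0.041],0.5],[[0.002,0,0.005],[-0.0034,0.005,0.041],0.5]]' 20
python3 -c "
from bed import *
show()"
```

```text
clock: 24.8
tool_pos: [0.536, -0.238, 0.1007]
eef_rot: [0.99, 0.057, -0.008, -0.131]
contact_force: [-1.9, 0.4, 5.2]
opening: 0.565
bed pos mm [-0.6 56.5 60.6] rot err [ 0.12 -0.02 -0.05] force bed [-1.9  1.9  4.8] open 0.565 clk 24.8
```

```bash
python3 -m pendant '[[[0,0,0],[0.0005,0.002,-0.001],0.5],[[0,0,0],[0.0005,0.004,-0.001],0.5],[[0,0,0],[0.0005,0.006,-0.001],0.5],[[0,0,0],[0.0005,0.008,-0.001],0.5],[[0,0,0],[0.0005,0.0095,-0.001],0.5],[[0,0,0],[0.0005,0.0105,-0.001],0.5],[[0,0,0],[0.0005,0.0105,-0.001],0.5]]' 20
python3 -c "
from bed import *
show()"
```

```text
clock: 25.5
tool_pos: [0.538, -0.2466, 0.0983]
eef_rot: [0.989, 0.057, -0.008, -0.133]
contact_force: [-0.7, 3.7, 7.5]
opening: 0.566
bed pos mm [ 0.4 47.4 60.6] rot err [ 0.27 -0.02 -0.1 ] force bed [-0.2  5.6  6.3] open 0.566 clk 25.5
```

```bash
python3 -m pendant '[[[0,0,0],[0,0.001,-0.0005],0.5],[[0,0,0],[0,0.002,-0.0005],0.5],[[0,0,0],[0,0.002,-0.0005],0.5]]' 20
python3 -c "
from bed import *
show()"
```

```text
clock: 25.8
tool_pos: [0.5379, -0.2467, 0.0983]
eef_rot: [0.989, 0.058, -0.008, -0.134]
contact_force: [-0.5, 6.1, 7.4]
opening: 0.559
bed pos mm [ 0.3 47.2 60.6] rot err [ 0.45 -0.09 -0.17] force bed [0.2 7.8 5.6] open 0.559 clk 25.8
```

Up against the backstop (7.8 N, no further motion). Releasing and backing out.

```bash
python3 -m pendant '[[[0,0,0],[0,0,0],0.65],[[0,0,0],[0,0,0],0.75],[[0,0,0],[0,-0.001,0],0.85],[[0,0,0],[0,-0.001,0],1],[[0,0,0],[0,-0.001,-0.015],1],[[0,0,0],[0,-0.001,-0.04],1],[[0,0,0],[0,-0.001,-0.08],1],[[0,0,0],[-0.01,-0.02,-0.12],1],[[0,0,0],[-0.02,-0.05,-0.15],1],[[0,0,0],[-0.02,-0.05,-0.15],1]]' 20
python3 -m pendant '[[[0,0,0],[0,0,0],1],[[0,0,0],[0,0,0],1],[[0,0,0],[0,0,0],1]]'
python3 - <<'E'
from bed import *
show();d=cam('wrist');s=cam('side')
z=-.0025
S=proj(d,[bw(*p) for p in[(-.025,0,.085+z),(.025,0,.085+z),(.025,.095,.085+z),(-.025,.095,.085+z)]]).round(0).tolist();print('small',S)
print('large',proj(d,[bw(*p) for p in[(.03,.13,.045+z),(-.03,.13,.045+z)]]).round(0).tolist())
print('bed',proj(d,[bw(*p) for p in[(-.0375,.17,z),(.0375,.17,z),(-.0375,0,.075+z),(.0375,0,.075+z)]]).round(0).tolist())
a=cv2.resize(d['image'][20:345,190:490],(400,433),interpolation=cv2.INTER_CUBIC);b=cv2.resize(s['image'][150:300,330:465],(390,433),interpolation=cv2.INTER_CUBIC)
cv2.imwrite('pics/fin.png',np.hstack([a,b])[:,:,::-1])
E
```

```text
clock: 26.8
tool_pos: [0.5183, -0.2423, 0.2603]
eef_rot: [0.99, 0.058, -0.004, -0.13]
contact_force: [0.3, -0.4, 0.9]
opening: 1.005
clock: 27.1
tool_pos: [0.5163, -0.2436, 0.2537]
eef_rot: [0.99, 0.056, -0.009, -0.132]
contact_force: [1.1, 0.4, 0.2]
opening: 0.997
bed pos mm [-20.8  92.8 209.3] rot err [ 0.2  -0.17  0.03] force bed [1.1 0.3 0.1] open 0.997 clk 27.1
small [[313.0, 296.0], [370.0, 296.0], [375.0, 191.0], [312.0, 191.0]]
large [[376.0, 141.0], [307.0, 141.0]]
bed [[301.0, 94.0], [378.0, 94.0], [299.0, 290.0], [382.0, 290.0]]
```

View pics/fin.png

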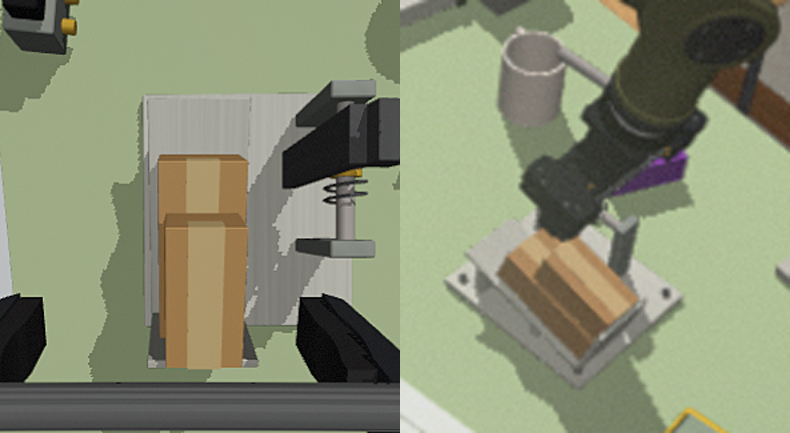

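Final view: both cartons lie flat and centred. The upper edges of the small and large cartons, at (314–374,191) and (308–375,140) in full-image pixels, match the prediction within 2 px. I'll move the arm clear and check the latch by code, since the viewing budget is used up.

```bash
python3 - <<'E'
from bed import *
rows((.45,-.15,.36),down(6.5))
E
python3 -m pendant '[[[0,0,0],[-0.03,-0.03,-0.03],1],[[-0.1,0,0],[-0.06,-0.06,-0.06],1],[[-0.2,0,0],[-0.07,-0.09,-0.09],1],[[-0.26,0,0],[-0.07,-0.115,-0.08],1],[[-0.26,0,0],[-0.07,-0.115,-0.08],1],[[-0.26,0,0],[-0.07,-0.115,-0.08],1],[[-0.26,0,0],[-0.07,-0.115,-0.08],1]]'
python3 - <<'E'
from bed import *
o=np.array([.5314,-.192,0])
ax=lambda th,sl,y:o+F.apply([.1-.1646*np.cos(.1772+th),y+sl,.085+.1646*np.sin(.1772+th)])
s=r.get_state();print(s['tool_pos'],s['contact_force'],s['clock'])
for n in('wrist','top','side'):
    d=cam(n);im=cv2.GaussianBlur(d['image'],(3,3),0).astype(int)
    for nm,th,sl in(('latched',1.51,.034),('rest',0,.034)):
        uv=proj(d,[ax(th,sl,y) for y in(.02,.04,.06,.07)]).round().astype(int)
        print(n,nm,[(u,v,im[v,u].tolist()) if 0<=u<640 and 0<=v<400 else (u,v) for u,v in uv.tolist()])
    if n=='wrist': cv2.imwrite('pics/w9.png',d['image'][:,:,::-1])
E
```

```text
clock 27.2 turn [-0.265  0.003  0.   ] shift [-0.0557 -0.1247 -0.0759]
clock: 27.9
tool_pos: [0.4371, -0.163, 0.3619]
eef_rot: [0.998, 0.056, -0.001, -0.002]
contact_force: [-0.5, 0.2, 0.7]
opening: 0.998
[ 0.43705839 -0.16302244  0.36190981] [-0.46073975  0.20605181  0.7101458 ] 27.9
wrist latched [(601, 179, [112, 107, 105]), (607, 152, [106, 102, 99]), (614, 124, [105, 102, 98]), (618, 109, [106, 102, 99])]
wrist rest [(343, 153, [152, 166, 129]), (343, 135, [151, 165, 129]), (344, 116, [152, 166, 129]), (344, 106, [151, 165, 128])]
top latched [(376, 137, [107, 104, 99]), (369, 138, [106, 102, 98]), (361, 139, [106, 102, 99]), (358, 139, [109, 108, 100])]
top rest [(379, 204, [127, 138, 108]), (372, 205, [127, 139, 108]), (366, 206, [127, 139, 108]), (363, 206, [127, 139, 108])]
side latched [(399, 177, [138, 133, 128]), (394, 174, [129, 124, 120]), (389, 170, [139, 134, 129]), (386, 169, [117, 113, 108])]
side rest [(354, 237, [177, 178, 164]), (349, 233, [174, 190, 148]), (345, 230, [175, 190, 150]), (342, 228, [174, 191, 149])]
```

All three cameras show the steel handle at the latched position and table or bed colour at the rest position. The robot is clear of everything, so I'm handing in.

```bash
python3 -c "
from plant import r
print(r.finish_job())"
```

```text
the job is handed in; nothing more can be done
None
```

The feeder is loaded and handed in at about 28 s. The bar is latched open, and both cartons are on the bed against the backstop.

- **Bar:** I swung it to about 1.69 rad and pushed it sideways to about 34 mm of sleeve travel. I then eased it back until the spring load went on to the catch, and only then let go. Part-way up, the load on the wrist reached about 33 N, along the bar's arm; I shifted the grip path and it dropped to about 7 N. The handle sat about 5 mm off its expected place in the grip from there on; it did not slip out or snap back.
- **Cartons:** I laid the large one flat on the bed, then the small one flat on top of it. I slid each down the slope until it pressed on the backstop (about 8 N) and stopped moving.

**Last checks:**
- **Placing:** in the final wrist view the carton and bed edges matched the predicted positions within 2 pixels, about 1 to 1.5 mm. The bed surface turned out about 2.5 mm lower than I had measured, so I lowered by contact force instead.
- **Latch:** all three cameras showed the steel handle at the latched position and nothing at the rest position. I checked this by pixel colour only, because I had used all 12 picture views.
- **Bystanders:** the moves were planned clear of them and no unexpected force appeared. I did not re-measure where they lie.

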